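# Crank up the garage vise

### The job

Set the loose crank on the square drive stub of the green vise, all the way down, then wind it clockwise by its black knob until the vise holds the aluminium bearing carrier and the orange sprung plate is pushed back about half-way (5 mm of its 10 mm travel). Do not force the crank, never squeeze the plate right back to its stop, leave the other things alone, and let go with the crank left on the stub.

Things in the scene. Friction and masses are not known exactly. Their poses are not given: they have to be found in the camera images.
- crank_hub (a point): Centre of the loose crank's hub, 26 mm above its underside. Dark square hub 36 x 36 mm, 52 mm high, sides along x and y; a flat arm 22 mm wide, 12 mm high, flush with the underside, leaves it along this point's +x. z is up. The crank (0.44 kg) lies flat, socket down. Grip the hub from above across its two y faces, clear of the arm
- crank_socket (a point): Middle of the socket's mouth in the hub's underside, 26 mm below crank_hub. The square socket is 22 mm wide, sides parallel to the hub's, 26 mm deep, with a 3 mm lead-in chamfer
- crank_knob (a point): Centre of the crank's upright black round knob (26 mm diameter, from 13 to 66 mm above the crank's underside; this point is 40 mm above it), 70 mm from the hub's centre along the crank's +x. The knob spins freely on its pin, so it can be gripped firmly and carried round without turning the hand
- stub (a point): Centre of the top of the vise's upright square drive stub, 137 mm above the bench; x, y are the vise's axes, not the square's. 20 mm square, the tip stepped in to 17.5 and 15 mm over the last 6 mm. The square's angle is not given and differs every time: the socket fits in any quarter turn within about 5 degrees; find it by feel or by eye. If tilted or off angle the crank sits high on the tip
- collar (a point): Centre of the flat top of the round 30 mm collar below the stub, 22 mm below the stub's top: the crank is fully home when its underside rests here. The drive turns only against stiff screw friction (0.35 N m, 5 N at the knob while it moves) and holds by itself when let go. Clockwise seen from above closes the vise, 24 mm for each turn, about 1.8 to 2.6 turns in all
- vise: Green vise fixed on the bench; origin on the drive axis at bench height. Drive box 90 x 90 mm, 100 mm high, round the axis; the bed (100 mm wide, 25 mm high) runs along the vise's +y to 253 mm; the fixed jaw's face is at y = 205 mm; jaw tops at 87 to 90 mm. Only the stub and collar rise above 104 mm
- plate_face (a point): Centre of the working face of the moving orange plate, 94 mm wide (vise x) and 58 mm high, 60 mm above the bench; it advances along the vise's +y as the crank is wound
- plate (a joint): How far the orange plate has been pushed back on its springs towards the moving jaw, in m: 0 free, 0.010 against its stop; 10 N for each mm. At 5 mm the knob takes about 3 N more than when winding free
- part: Aluminium bearing carrier, a block 80 mm (vise x) by 45 mm (vise y) by 62 mm high with a low boss to 65 mm, loose on the bed between plate and fixed jaw, 0.55 kg; origin at the centre of its underside. It need not be handled: the plate pushes it against the fixed jaw
- oil_can: Bystander: yellow-banded can 56 mm diameter, 95 mm high; origin at the centre of its underside
- wrench: Bystander: steel wrench 170 mm long lying flat; origin under its middle
- jar: Bystander: jar with a red cap, 64 mm diameter, 80 mm high; origin at the centre of its underside
There are look-alikes about, which are no part of the job. What is shaped like the part that bears crank_hub but blue, pink or yellow is not meant.

How it is judged (in metres and radians):
On the way, in this order (a step that is already met when the one before it is completed fails the run):
1. the crank is fully down on the stub (within 4 mm), upright (horizontal distance between crank_socket and stub below 0.004 m and z of crank_socket in the frame of stub below -0.018 m and angle between crank_socket's own z axis and vertical below 0.1 rad), for 0.2 s.
2. with the crank down on the stub, the plate has been wound forward more than 24 mm (a full turn) (distance of plate_face from where it was at the start of the episode above 0.024 m and horizontal distance between crank_socket and stub below 0.005 m and z of crank_socket in the frame of stub below -0.016 m), for 0.1 s.
At the end, for the whole second after the job is handed in: The carrier stands upright on the bed, gripped between the plate and the fixed jaw; the orange plate is pushed back 3 to 7.5 mm; the crank is at rest, still down on the stub (within 5 mm), and released (value of joint plate between 0.003 and 0.0075 m and contact force between part and vise above 20 N and y of part in the frame of vise above 0.177 m and z of part in the frame of vise below 0.032 m and angle between part's own z axis and vertical below 0.08 rad and horizontal distance between crank_socket and stub below 0.005 m and z of crank_socket in the frame of stub below -0.017 m and linear speed of crank below 0.02 m/s); the robot touches nothing.
It fails at once if the orange plate was squeezed back to its stop (over 9.3 mm) (value of joint plate above 0.0093 m).
It fails at once if the crank was pressed on the stub with more than 80 N while not yet down on it (contact force between crank and vise above 80 N and z of crank_socket in the frame of stub above -0.017 m).
It fails at once if the crank on the stub was forced (over 150 N in the socket; winding well takes 40 to 80 N) (contact force between crank and vise above 150 N).
It fails at once if the can, the wrench or the jar was moved more than 20 mm (distance of any of oil_can, wrench, jar from where it was at the start of the episode above 0.02 m).
It also fails if it takes over 72 s, if anything falls off the work surface, if the arm or the gripper's body presses on something with over 40 N, if the wrist force passes 120 N, or if a joint passes its speed limit or range.

### The arm

A 6-joint arm with a two-finger parallel gripper is mounted at the origin on the work surface. World frame = base frame: x ahead of the robot, y to its left, z up, the work surface at z = 0. Lengths are in m, angles in degrees, forces in N, time in s.
With the tool pointing down it reaches from about 0.375 to 0.925 m from the base axis. Payload 5.7 kg.
Tool frame: the origin (TCP) lies midway between the tips of the shut fingers; the grasp point (between the pads) lies 19 mm behind it; z points along the fingers, x is the direction in which the jaws open and shut, and the axes are right-handed (so a half turn about z gives the same grasp; the last joint's range is limited). The gripper opens to 85 mm and grips with 20 to 120 N. Pads are 22 mm wide; open, the fingers measure 114 mm over their backs; the gripper's body (76 mm by 85 mm) begins 54 mm behind the grasp point. The pads swing forward as they close: fully open they stand 13 mm farther back than shut.
Start: joints at [59.868, 20.558, 86.54, -0, 72.909, -6.595], TCP at [0.24, 0.55, 0.231] pointing down, gripper open.
Joint ranges: [-170.27, 170.27], [-57.76, 135], [12.27, 136.19], [-55.21, 235.2], [11.17, 155.16], [-170.74, 170.74]. Speed limits (degrees/s): [136.94, 136.94, 180, 180, 180, 180].

### API

Orientations are given as [roll, pitch, yaw] about the fixed x, y, z axes, in that order (R = Rz(yaw) Ry(pitch) Rx(roll)).
In Python, from station import ctrl, viewer, models gives the robot as it stands. Calls block until the motion is done:
- ctrl.reach(position, orientation): joint-space move of the TCP to a pose.
- ctrl.move_straight(position, max_speed=0.15, frame=None): straight line of the TCP; frame=None keeps the orientation; max_speed is the mean speed in m/s.
- ctrl.movej(angles): joint-space move.
- ctrl.release() and ctrl.grasp(force=None): open the fingers fully, or close them until they stop; force is the grip in N (None keeps the last).
- ctrl.wait(seconds).
- ctrl.ik(position, orientation): joint angles nearest the present ones, or None.
- ctrl.observe(): the state.
- viewer.capture(name): name is "scene" or "top" or "wrist"; returns a dict with "img" (480x640x3 uint8, red, green, blue), "vfov" (degrees; the focal length in pixels is half the picture's height over the tangent of half this angle, whatever the lens; pixels are square), "cx", "cy" (the principal point, pixels), "cam_to_world" (4x4, takes a point from camera to world coordinates); the wrist camera has in their place "hand_eye" (4x4, takes a point from camera to tool coordinates, whose origin is the TCP and whose axes are the tool frame's). Camera axes: x right, y down, z forward; pixel columns grow to the right and rows downward; lengths in m; the calibration is good to about 2 mm. The wrist camera is an equidistant fisheye: a pixel r from the principal point sees the ray r / f radians off the axis. A picture is of the moment at which its call begins: read the wrist's pose just before it. There is no depth.
A pose or a line that the arm cannot do raises ctrl.Unreachable and nothing moves.
- ctrl.close_job(): hands the job in, once; it reports no verdict.
Trained networks look in the newest picture that a camera, given by its name, has taken for a name from the list of things; names that differ only in an ending like _2 or _b are one class to them, and where a whole thing is asked for, a point or a joint stands for the part that bears it (a point fixed in the world has none). Each returns a list of dicts, best first, with "confidence" (0 to 1); they miss things now and then, are a little off and sometimes report something else, mostly with a low value. They report only what shows in the picture. A call takes as long as a camera call. They do not tell look-alikes from the thing itself.
- models.regions_of(query, camera): "mask" (480x640 bool, what is visible of it) and "uv" ([column, row] in pixels, amid what is visible of it).
The state is a dict: "time": time; "joint_positions": joint angles; "qvel": joint speeds; "joint_torque": joint torques, N m; "tool_pos": TCP position; "tcp_rot": TCP orientation; "contact_force": force on the tool from outside, world axes, zero at the start; "ft_torque": the same for the moment, N m; "width": finger opening in m.
Only numpy, scipy, OpenCV 4.12 (cv2) and the standard library are available. Lean on these libraries where they do the work, as an engineer would, in place of code of your own. Each camera call takes 0.05 s, during which the arm holds its last target.

## Working session

There is one attempt and no reset: what is moved stays moved. The work goes in short steps, each a Python script; the robot and the scene stay as the last script left them, time stands still between calls to the robot, and variables do not carry over. Pictures are saved under pics/ and viewed, and the job is handed in when it is done.

```bash
ls; mkdir -p pics
python3 - <<'E'
from station import ctrl, viewer, models
import cv2, numpy as np
print(ctrl.observe())
for n in ["scene","top","wrist"]:
    c=viewer.capture(n); cv2.imwrite(f"pics/a_{n}.png",c["img"][:,:,::-1])
    print(n,{k:(np.round(v,4).tolist() if k!="img" else 0) for k,v in c.items()})
    for q in ["crank_hub","crank_knob","stub","vise","oil_can","wrench","jar","part"]:
        print(q,[(np.round(r["uv"],1).tolist(),round(r["confidence"],2),int(r["mask"].sum())) for r in models.regions_of(q,n)])
E
```

```text
pics
{'time': 0.0, 'joint_positions': array([ 5.98679295e+01,  2.05962196e+01,  8.65999500e+01, -1.82955213e-03,
        7.29105934e+01, -6.59396980e+00]), 'qvel': array([-0.03255843, -0.138915  ,  0.04132933, -0.02881379, -0.07460864,
        0.02592448]), 'joint_torque': array([ 5.88261828e-04, -5.27626312e+01, -2.78610331e+01, -1.57537365e-04,
        1.37233321e-02,  7.34994465e-07]), 'tool_pos': array([0.23926998, 0.54946012, 0.23046505]), 'tcp_rot': array([-1.79989476e+02,  1.06257433e-01,  6.64624483e+01]), 'contact_force': array([0.38972234, 0.27102021, 0.5523248 ]), 'ft_torque': array([0.03821265, 0.00067918, 0.02086304]), 'width': 0.08543275965483335}
scene {'img': 0, 'vfov': 52.3377, 'cx': 324.4366, 'cy': 237.0309, 'cam_to_world': [[0.7437, 0.4043, -0.5324, 1.2795], [0.6681, -0.4211, 0.6135, -0.8182], [0.0238, -0.8119, -0.5833, 0.9047], [0.0, 0.0, 0.0, 1.0]]}
crank_hub [([168.4, 308.0], 0.85, 712), ([217.2, 280.1], 0.76, 605), ([284.5, 289.5], 0.74, 644), ([202.0, 336.0], 0.69, 689), ([241.8, 304.0], 0.62, 508)]
crank_knob [([214.6, 281.1], 0.98, 656), ([172.5, 307.2], 0.8
[... 942 characters left out ...]
21)]
wrench [([423.4, 180.7], 0.81, 288), ([264.2, 255.0], 0.73, 163)]
jar [([185.4, 322.3], 0.62, 456), ([277.0, 253.4], 0.4, 3086)]
part [([247.1, 256.7], 0.86, 516)]
wrist {'img': 0, 'vfov': 65.7065, 'cx': 320.7235, 'cy': 239.8831, 'hand_eye': [[1.0, 0.0008, -0.0005, -0.0006], [-0.0006, 0.9505, 0.3107, -0.0818], [0.0007, -0.3107, 0.9505, -0.1437], [0.0, 0.0, 0.0, 1.0]]}
crank_hub [([15.3, 472.1], 0.69, 243), ([9.0, 438.4], 0.57, 533)]
crank_knob [([10.0, 440.6], 0.92, 581), ([13.3, 470.5], 0.6, 295)]
stub [([139.7, 456.5], 0.81, 1490)]
vise [([139.5, 454.1], 0.84, 1384), ([152.4, 460.3], 0.45, 774)]
oil_can []
wrench []
jar [([202.4, 301.1], 0.63, 2068)]
part [([150.6, 463.0], 0.83, 710)]
```

Run:
```python
import cv2
a=cv2.imread("pics/a_top.png")[150:350,160:480]; cv2.imwrite("pics/a_topc.png",cv2.resize(a,(800,500),interpolation=cv2.INTER_CUBIC))
a=cv2.imread("pics/a_scene.png")[170:400,130:430]; cv2.imwrite("pics/a_scenec.png",cv2.resize(a,(780,598),interpolation=cv2.INTER_CUBIC))
```

```text
(no output)
```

View pics/a_topc.png

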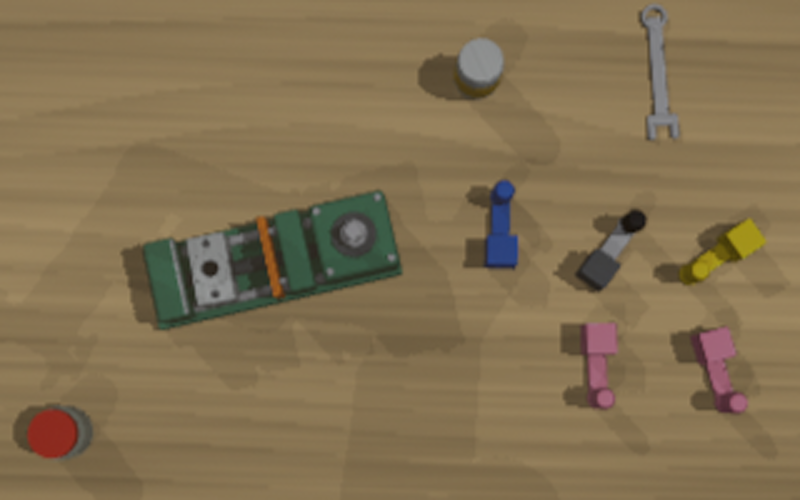

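View pics/a_scenec.png

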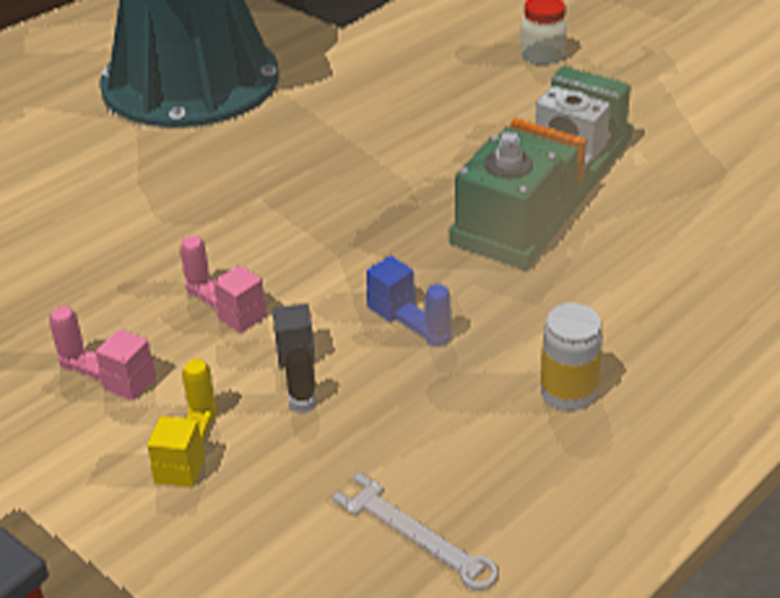

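The top view shows the dark crank with its hub at about pixel (400,257) and knob at (413,238). The stub is at (302,243), and the coloured cranks are decoys. Next I compute rough positions and look closer with the wrist camera.

```bash
cat > h.py <<'E'
from station import ctrl, viewer, models
import cv2, numpy as np
from scipy.spatial.transform import Rotation as Rn
def f_of(c): return 240/np.tan(np.radians(c["vfov"])/2)
def pose():
    o=ctrl.observe(); T=np.eye(4); T[:3,:3]=Rn.from_euler("xyz",o["tcp_rot"],degrees=True).as_matrix(); T[:3,3]=o["tool_pos"]; return T
def cap(n):
    T=pose() if n=="wrist" else None
    c=viewer.capture(n); c["name"]=n
    c["M"]=T@c["hand_eye"] if n=="wrist" else c["cam_to_world"]; return c
def px2w(c,uv,z):
    f=f_of(c); d=np.array([uv[0]-c["cx"],uv[1]-c["cy"]])/f
    if c["name"]=="wrist":
        r=np.linalg.norm(d); d3=np.array([*(d/max(r,1e-9)*np.sin(r)),np.cos(r)])
    else: d3=np.array([*d,1])
    w=c["M"][:3,:3]@d3; o=c["M"][:3,3]
    return o+w*(z-o[2])/w[2]
def w2px(c,P):
    p=np.linalg.inv(c["M"])@np.array([*P,1]); f=f_of(c)
    if c["name"]=="wrist":
        th=np.arctan2(np.hypot(p[0],p[1]),p[2]); s=f*th/max(np.hypot(p[0],p[1]),1e-9)
        return np.array([c["cx"]+s*p[0],c["cy"]+s*p[1]])
    return np.array([c["cx"]+f*p[0]/p[2],c["cy"]+f*p[1]/p[2]])
def save(c,name,box=None,k=1):
    a=c["img"][:,:,::-1]
    if box: a=a[box[1]:box[3],box[0]:box[2]]
    cv2.imwrite(f"pics/{name}.png",cv2.resize(a,None,fx=k,fy=k,interpolation=cv2.INTER_CUBIC))
E
python3 - <<'E'
from h import *
c=cap("top")
print("hub",px2w(c,(400,257),.052),"knob",px2w(c,(413.5,238),.066),"stub",px2w(c,(301.6,243.2),.137))
print("can",px2w(c,(352,175),.095),"jar",px2w(c,(181,322),.08),"jaw",px2w(c,(227,262),.09))
print("pinks",px2w(c,(400,285),.052),px2w(c,(448,287),.052),"blue",px2w(c,(360,250),.052),px2w(c,(361,226),.066),"yel",px2w(c,(458,246),.052),px2w(c,(439,257),.066))
E
```

```text
hub [ 0.50573315 -0.24823309  0.052     ] knob [ 0.56151119 -0.28507642  0.066     ] stub [0.52860611 0.0403665  0.137     ]
can [ 0.73802586 -0.09899541  0.095     ] jar [0.29821325 0.38038643 0.08      ] jaw [0.47342617 0.25498036 0.09      ]
pinks [ 0.42329546 -0.24921793  0.052     ] [ 0.42148893 -0.38980968  0.052     ] blue [ 0.52311904 -0.12993523  0.052     ] [ 0.59271214 -0.13041615  0.066     ] yel [ 0.54325761 -0.41904063  0.052     ] [ 0.50765684 -0.36004447  0.066     ]
```

Run:
```python
from h import *
print(ctrl.ik([0.5286,0.04,0.21],[180,0,60]))
ctrl.reach([0.5286,0.04,0.21],[180,0,60])
c=cap("wrist"); save(c,"b_wrist"); u=w2px(c,(0.5286,.04,.137)); print(u, ctrl.observe()["time"])
x,y=int(u[0]),int(u[1]); save(c,"b_wc",(max(x-75,0),max(y-75,0),x+75,y+75),4)
```

```text
[-3.14060032e+00  1.60604250e+01  9.66735412e+01 -2.54444375e-14
  6.72660337e+01 -6.31406003e+01]
[320.9929211  257.09950692] 3.5583
```

View pics/b_wrist.png

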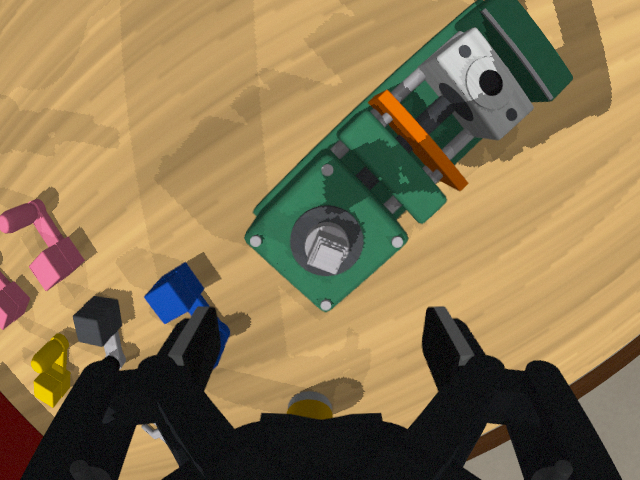

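View pics/b_wc.png

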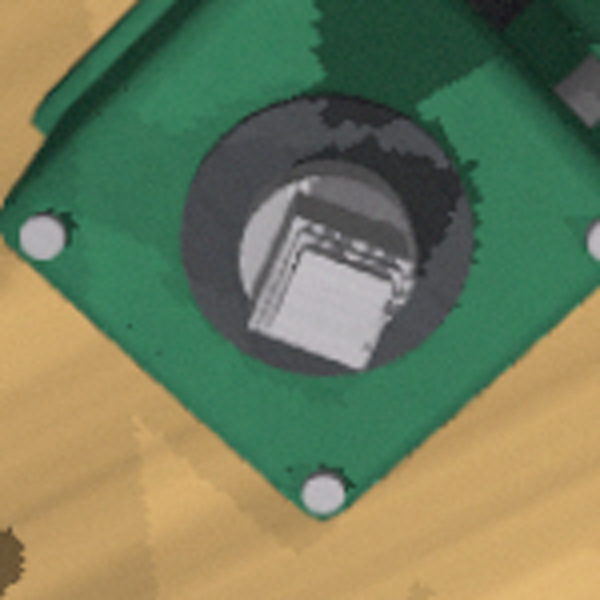

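Run:
```python
from h import *
ctrl.move_straight([0.5286+.0,0.04,0.165],0.1)
c=cap("wrist"); u=w2px(c,(0.5286,.04,.137)); print(u,f_of(c)); np.save("c.npy",c,allow_pickle=True)
x,y=int(u[0]),int(u[1])-10; save(c,"c_wc",(x-37,y-37,x+37,y+37),8); print(x-37,y-37)
```

```text
[321.99781082 287.38934286] 371.64829954431775
284 240
```

View pics/c_wc.png

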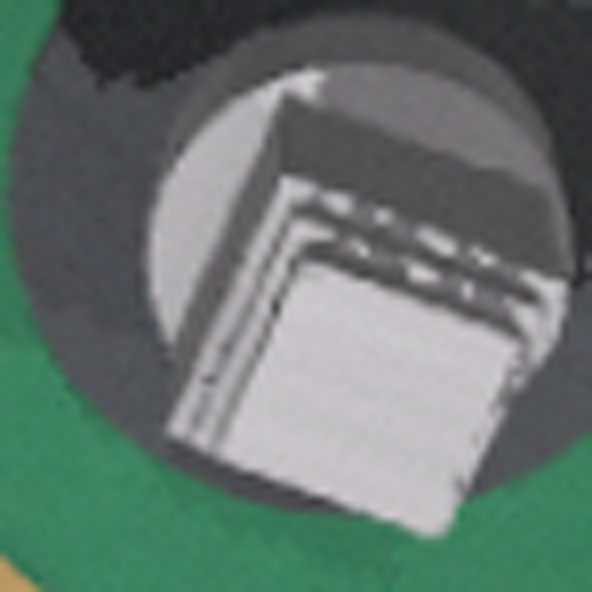

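Run:
```python
from h import *
c=np.load("c.npy",allow_pickle=True).item()
def ana(P,z):
    W=np.array([px2w(c,(284+(u+.5)/8-.5,240+(v+.5)/8-.5),z)[:2] for u,v in P])
    n=len(W); e=np.diff(np.vstack([W,W[:1]]),axis=0)
    print(W.mean(0), np.linalg.norm(e,axis=1), np.degrees(np.arctan2(e[:,1],e[:,0]))%90)
ana([(306,262),(520,340),(443,537),(225,450)],.137)
ana([(283,178),(570,280),(168,432)],.131)
print(((px2w(c,(284+570/8,240+280/8),.131)+px2w(c,(284+168/8,240+432/8),.131))/2))
# collar top z .115 circle: left 148,250 ;
```

```text
[0.53174428 0.04308353] [0.014649   0.01494652 0.0155742  0.01421245] [38.30111412 42.03648818 35.71594335 38.56072272]
[0.52685615 0.04343333] [0.02005599 0.02862143 0.01977976] [39.03351835 82.72060955 37.17694733]
[0.53178275 0.04298672 0.131     ]
```

The stub is at (0.5318, 0.0430). Its square angle is about 38.3° (mod 90), and the measured sides of 15 and 20 mm match. Now the crank.

Run:
```python
from h import *
ctrl.move_straight([0.5286,0.04,0.23],0.2)
ctrl.reach([0.506,-0.248,0.15],[180,0,57])
c=cap("wrist"); save(c,"d_wrist"); np.save("d.npy",c,allow_pickle=True)
u=w2px(c,(0.505,-.248,.052)); print(u, ctrl.observe()["time"])
x,y=int(u[0]),int(u[1]); x0,y0=x-70,y-60; print(x0,y0)
save(c,"d_wc",(x0,y0,x0+140,y0+120),5)
```

```text
[320.00454259 243.14677352] 5.8833
250 183
```

View pics/d_wrist.png

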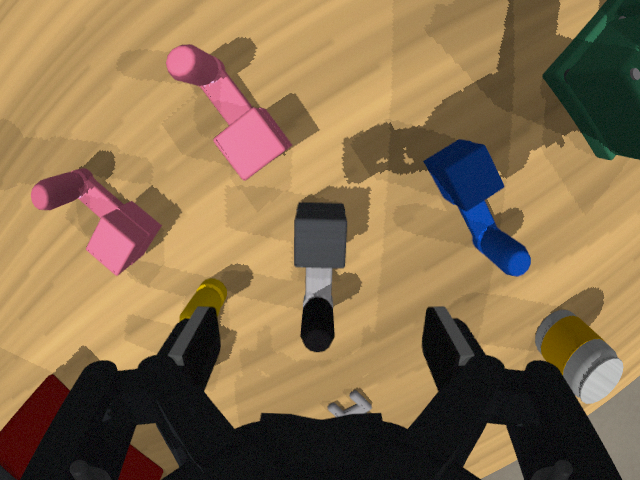

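View pics/d_wc.png

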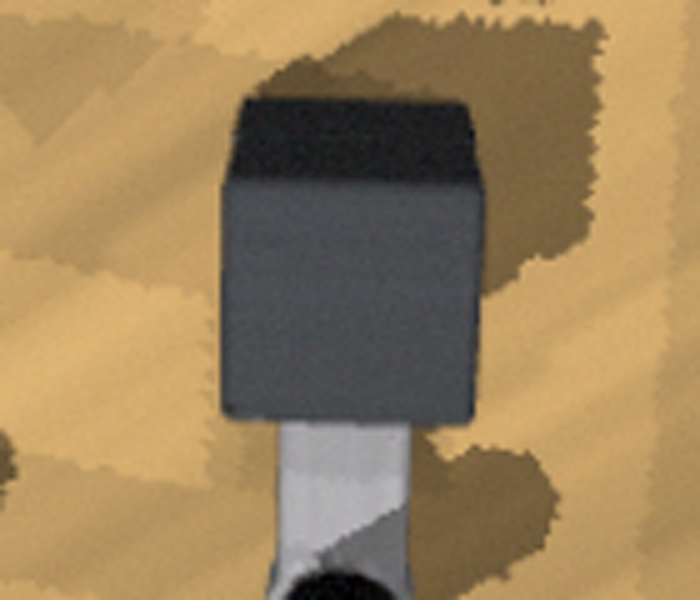

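Run:
```python
from h import *
c=np.load("d.npy",allow_pickle=True).item()
P=[(223,180),(484,185),(475,424),(222,415)]
W=np.array([px2w(c,(250+(u+.5)/5-.5,183+(v+.5)/5-.5),.052)[:2] for u,v in P])
e=np.diff(np.vstack([W,W[:1]]),axis=0)
print(W.mean(0), np.linalg.norm(e,axis=1), np.degrees(np.arctan2(e[:,1],e[:,0]))%90)
print("knob est",px2w(c,(317,338),.066))
```

```text
[ 0.50502498 -0.24818326] [0.03517053 0.0347398  0.03558813 0.03408741] [55.92316668 56.221051   54.87228449 55.5348937 ]
knob est [ 0.56068378 -0.28670027  0.066     ]
```

Run:
```python
from h import *
ctrl.reach([0.505,-0.2482,0.10],[180,0,55.5])
ctrl.move_straight([0.505,-0.2482,0.010],0.12)
print(ctrl.observe()["contact_force"])
ctrl.grasp(80)
o=ctrl.observe(); print(o["time"],o["width"],o["tool_pos"],o["tcp_rot"],o["contact_force"])
ctrl.move_straight([0.505,-0.2482,0.20],0.15)
o=ctrl.observe(); print(o["time"],o["width"],o["tool_pos"],o["tcp_rot"],o["contact_force"],o["ft_torque"])
c=cap("wrist"); save(c,"e_wrist")
```

```text
[-0.713381    0.00674318 -0.44006671]
7.6167 0.035050130680122187 [ 0.50537254 -0.24829137  0.0106537 ] [ 1.79949766e+02 -6.76261439e-03  5.55054667e+01] [-0.94389716  1.98354265  4.45141493]
9.0333 0.03549041351374284 [ 0.50429623 -0.2477791   0.19896255] [-1.79882920e+02  3.55663199e-03  5.54978462e+01] [ 0.31384969  0.44027354 -5.73414105] [ 0.0577848   0.02882786 -0.0279222 ]
```

View pics/e_wrist.png

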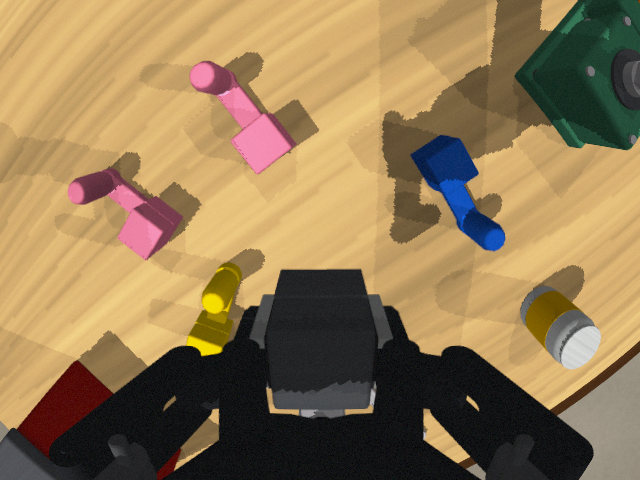

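Run:
```python
from h import *
c=cap("wrist"); T=pose()
for P in [(-.018,-.018,-.0415),(.018,-.018,-.0415),(-.018,.018,-.0415),(.018,.018,-.0415),(-.018,-.018,.0105),(.018,-.018,.0105)]:
    print(P,w2px(c,(T@np.array([*P,1]))[:3]))
ctrl.reach([0.5318,0.0430,0.20],[180,0,38.3])
ctrl.move_straight([0.5318,0.0430,0.157],0.1)
o=ctrl.observe(); print(o["time"],o["tool_pos"],o["tcp_rot"],o["contact_force"],o["ft_torque"])
c=cap("scene"); save(c,"f_scene",(240,130,400,250),5)
c=cap("wrist"); save(c,"f_wrist")
```

```text
(-0.018, -0.018, -0.0415) [268.07461933 329.2488409 ]
(0.018, -0.018, -0.0415) [379.38401705 329.19978651]
(-0.018, 0.018, -0.0415) [275.03639581 409.10209499]
(0.018, 0.018, -0.0415) [371.52517096 408.99063074]
(-0.018, -0.018, 0.0105) [283.00230891 268.157462  ]
(0.018, -0.018, 0.0105) [362.94380868 268.19755459]
10.8417 [0.53209137 0.04245356 0.15707185] [1.79995127e+02 6.95449103e-05 3.82537579e+01] [-0.03777477 -0.37066028 -3.99729369] [ 0.02826937  0.03990994 -0.07058005]
```

View pics/f_scene.png

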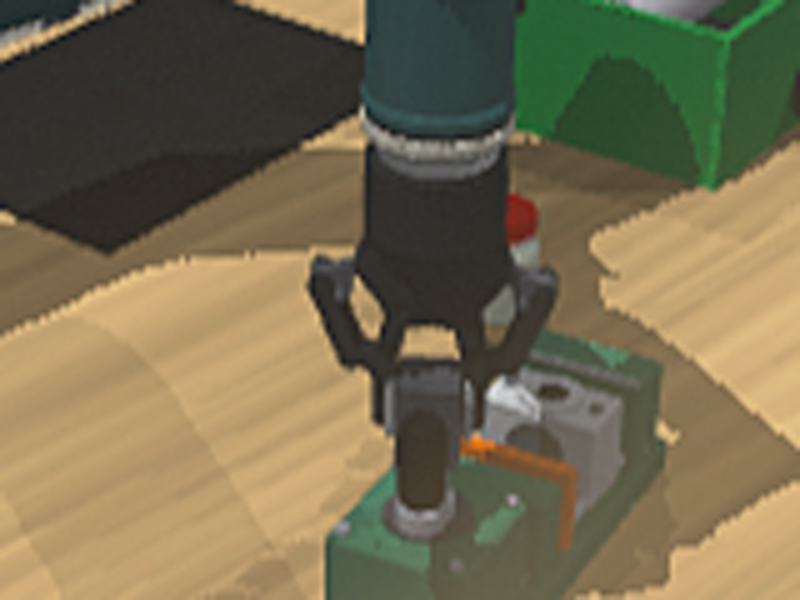

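View pics/f_wrist.png

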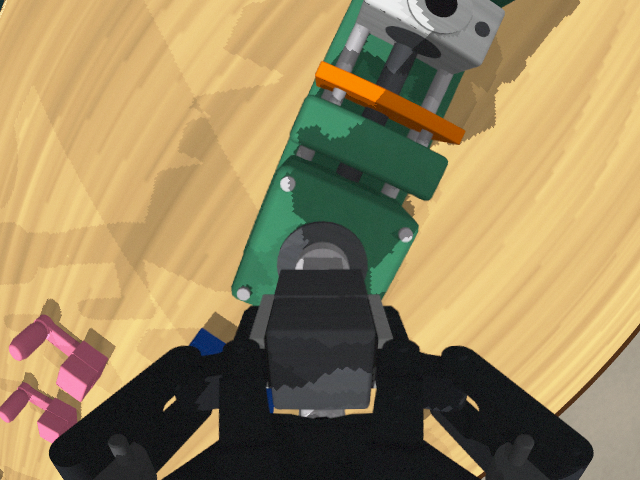

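The hub is held within about 1 mm of centre. Its projected edges are at row 268, against 270 in the picture. It is now above the stub, so I descend by feel.

Run:
```python
from h import *
z=0.157; f0=-4
while z>0.1245:
    z-=0.0015
    ctrl.move_straight([0.5318,0.0430,z],0.05)
    o=ctrl.observe(); F=o["contact_force"]
    print(round(o["time"],2),round(z,4),np.round(o["tool_pos"]*1000,1),np.round(F,1),np.round(o["ft_torque"],2))
    if np.linalg.norm(F-[0,0,-4.3])>15: break
```

```text
11.19 0.1555 [532.   43.  155.8] [-0.4 -0.2 -4.7] [0.05 0.06 0.01]
11.44 0.154 [531.7  43.1 153.9] [-0.2 -0.3 -5. ] [ 0.03  0.12 -0.03]
11.69 0.1525 [531.7  43.  152.3] [ 0.5 -0.5 -5.1] [ 0.07 -0.   -0.02]
11.94 0.151 [531.7  43.  150.8] [-0.3  0.8 -5.3] [0.04 0.06 0.04]
12.19 0.1495 [531.7  43.  149.4] [ 0.7  0.3 -5.6] [0.07 0.02 0.02]
12.44 0.148 [531.7  43.  147.9] [ 0.6 -0.3 -4.6] [0.04 0.09 0.02]
12.69 0.1465 [531.7  43.  146.4] [ 0.5 -0.9 -4.2] [0.08 0.1  0.01]
12.94 0.145 [531.7  43.  144.9] [-0.2 -0.6 -5.4] [ 0.04 -0.    0.01]
13.19 0.1435 [531.7  43.  143.4] [-0.5  0.9 -5.1] [0.07 0.08 0.01]
13.44 0.142 [531.7  43.  141.9] [-1.   0.4 -4.5] [0.01 0.02 0.  ]
13.69 0.1405 [531.9  43.1 140.4] [ 0.4  0.3 -4.9] [ 0.11 -0.01  0.  ]
13.94 0.139 [531.8  43.1 138.9] [-0.2  0.8 -6.2] [ 0.23 -0.01 -0.02]
14.19 0.1375 [531.8  43.1 137.4] [ 1.1  1.4 -4.4] [ 0.26 -0.03  0.04]
14.44 0.136 [531.8  43.1 135.9] [ 0.8  1.6 -5.9] [ 0.36 -0.1  -0.01]
14.69 0.1345 [531.8  43.1 134.4] [ 1.6  1.4 -5.9] [ 0.4  -0.13  0.02]
14.94 0.133 [531.9  43.1 132.9] [ 0.6  1.9 -5.7] [ 0.45 -0.13 -0.03]
15.19 0.1315 [531.8  43.1 131.4] [ 1.6  2.5 -4.9] [ 0.49 -0.17 -0.02]
15.44 0.13 [531.9  43.1 129.9] [ 1.2  2.1 -4.4] [ 0.58 -0.19 -0.04]
15.69 0.1285 [531.9  43.1 128.4] [ 1.3  2.8 -4.3] [ 0.6  -0.14 -0.02]
15.94 0.127 [531.9  43.1 126.9] [ 1.3  2.8 -4.4] [ 0.65 -0.19 -0.02]
16.19 0.1255 [531.9  43.1 125.6] [-0.2  3.9 -1. ] [ 0.66 -0.02 -0.04]
16.44 0.124 [531.9  43.1 125.5] [-3.7  4.1 12. ] [0.72 0.75 0.01]
```

The crank is seated: contact came exactly at TCP z = 0.1255, so the underside is at about 0.115, with very low side force. I release, look, and measure the plate.

Run:
```python
from h import *
ctrl.move_straight([0.5319,0.0431,0.1255],0.05)
ctrl.release()
ctrl.move_straight([0.5319,0.0431,0.225],0.2)
o=ctrl.observe(); print(o["time"],o["contact_force"])
c=cap("wrist"); save(c,"g_wrist"); np.save("g.npy",c,allow_pickle=True)
x0,y0=280,20; save(c,"g_wc",(x0,y0,x0+200,y0+150),4)
```

```text
17.8917 [-0.11592688  0.97911601 -0.61756852]
```

View pics/g_wrist.png

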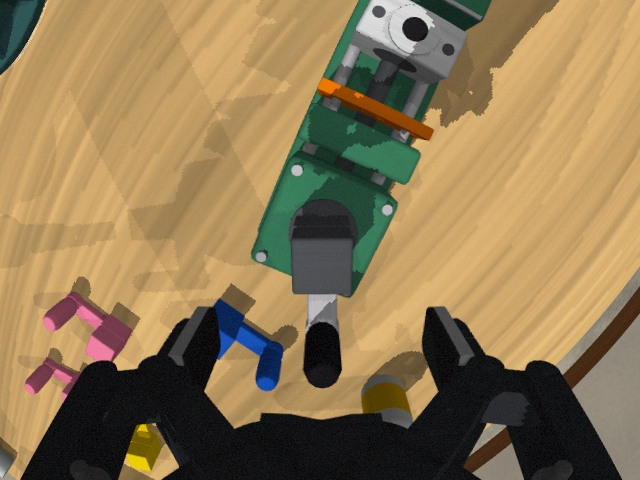

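View pics/g_wc.png

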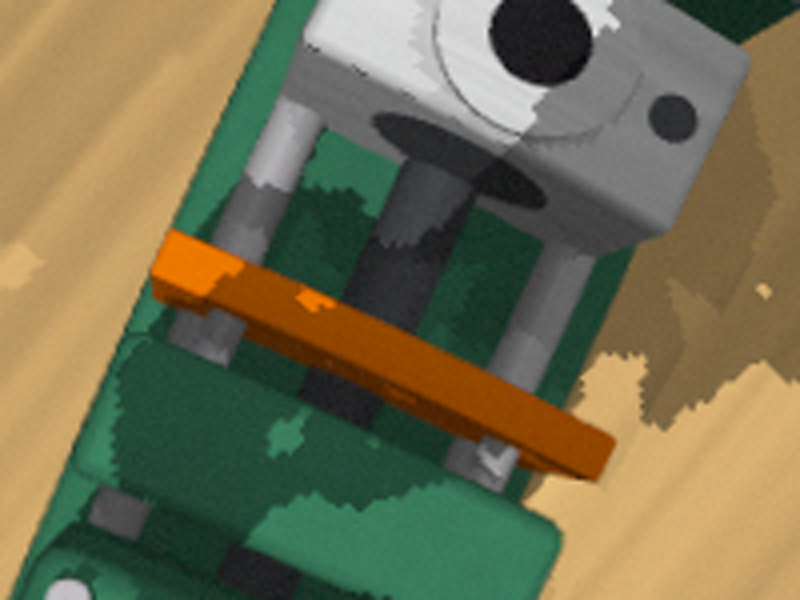

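Run:
```python
from h import *
c=np.load("g.npy",allow_pickle=True).item()
g=lambda u,v,z: px2w(c,(280+(u+.5)/4-.5,20+(v+.5)/4-.5),z)
a,b=g(175,230,.089),g(613,437,.089)
print("plate len",np.linalg.norm(b-a)); 
p1,p2=g(305,40,.062),g(665,230,.062); print("part len",np.linalg.norm(p2-p1))
d=(b-a) if (b-a)[0]>0 else a-b; yaw=np.degrees(np.arctan2(d[1],d[0])); d2=(p2-p1)*np.sign((p2-p1)[0]); print("yaws",yaw,np.degrees(np.arctan2(d2[1],d2[0])))
for y in (yaw,13,14,15):
    ey=np.array([-np.sin(np.radians(y)),np.cos(np.radians(y)),0]); ex=np.array([ey[1],-ey[0],0]); S=np.array([.5319,.0431,0])
    F=lambda p:(np.round([(p-S)@ex*1000,(p-S)@ey*1000],1))
    print(y,"plate",F(a),F(b),"part",F(p1),F(p2),"jaw",F(g(140,335,.088)),F(g(550,520,.088)),"plate back",F(g(152,290,.089)),F(g(600,480,.089)))
```

```text
plate len 0.0911120486711759
part len 0.0839909704234396
yaws 14.749125679774105 13.01737651579736
14.749125679774105 plate [-46.6 106.1] [ 44.6 106.1] part [-40.1 157.4] [ 43.8 154.9] jaw [-44.5  85.4] [40.5 86.1] plate back [-45.9  94. ] [45.8 97.5]
13 plate [-49.8 104.7] [ 41.3 107.5] part [-44.9 156.1] [ 39.1 156.1] jaw [-47.1  84. ] [37.8 87.3] plate back [-48.7  92.6] [42.8 98.8]
14 plate [-47.9 105.5] [ 43.2 106.7] part [-42.2 156.9] [ 41.8 155.4] jaw [-45.6  84.8] [39.4 86.7] plate back [-47.1  93.4] [44.5 98.1]
15 plate [-46.1 106.3] [ 45.  105.9] part [-39.4 157.6] [ 44.5 154.7] jaw [-44.2  85.6] [40.9 86. ] plate back [-45.5  94.2] [46.3 97.3]
```

Run:
```python
from h import *
c=np.load("g.npy",allow_pickle=True).item()
a=np.radians(-51.7); k=np.array([.5319+.07*np.cos(a),.0431+.07*np.sin(a)]); print(k, w2px(c,(*k,.181)))
ctrl.move_straight([*k,0.225],0.2)
ctrl.move_straight([*k,0.138],0.12)
print(ctrl.observe()["contact_force"])
ctrl.grasp(50)
o=ctrl.observe(); print(o["time"],o["width"],o["tool_pos"],o["contact_force"])
def at(d,r=.0702):
    t=np.radians(d); return [.5319+r*np.cos(t),.0431+r*np.sin(t),.138]
for i in range(1,7):
    d=-51.7-6*i
    ctrl.move_straight(at(d),0.06)
    o=ctrl.observe(); F=o["contact_force"]; t=np.radians(d); rad=np.array([np.cos(t),np.sin(t)]); tan=np.array([np.sin(t),-np.cos(t)])
    p=o["tool_pos"][:2]-[.5319,.0431]
    print(round(o["time"],2),d,"rad %.1f tan %.1f z %.1f"%(F[:2]@rad,F[:2]@tan,F[2]),"r %.1f ang %.2f"%(np.hypot(*p)*1e3,np.degrees(np.arctan2(p[1],p[0]))))
```

```text
[ 0.57528453 -0.01183435] [323.82248204 375.61210689]
[ 0.17727047 -0.11842142  0.77994505]
19.8917 0.02486998227893224 [ 0.57552152 -0.01195851  0.13826122] [-0.29543382 -0.53764211  1.60917114]
20.17 -57.7 rad -2.5 tan 0.4 z 2.3 r 69.7 ang -58.26
20.44 -63.7 rad -4.7 tan -1.5 z 2.1 r 69.6 ang -63.59
20.72 -69.7 rad -5.5 tan -1.1 z 1.2 r 69.5 ang -69.45
20.99 -75.7 rad -6.1 tan -2.5 z 1.6 r 69.5 ang -75.30
21.27 -81.7 rad -6.5 tan -2.0 z 0.5 r 69.4 ang -81.13
21.54 -87.7 rad -6.6 tan -2.5 z 1.4 r 69.4 ang -86.93
```

```bash
cat >> h.py <<'E'
def at(d,r=.0699):
    t=np.radians(d); return [.5319+r*np.cos(t),.0431+r*np.sin(t),.138]
def step(d,v=.08):
    ctrl.move_straight(at(d),v)
    o=ctrl.observe(); F=o["contact_force"]; t=np.radians(d); rad=np.array([np.cos(t),np.sin(t)]); tan=np.array([np.sin(t),-np.cos(t)])
    p=o["tool_pos"][:2]-[.5319,.0431]
    return o["time"],F[:2]@rad,F[:2]@tan,F[2],np.hypot(*p)*1e3,np.degrees(np.arctan2(p[1],p[0])),o["width"]
E
python3 - <<'E'
from h import *
d=-87.7;i=0
while d>-771.7:
    d-=10 if d-10>-771.7 else d+771.7
    s=step(d); i+=1
    if i%4==0: print(round(d,1),np.round(s,2))
    if abs(s[1])>25 or abs(s[2])>15 or abs(s[3])>15: print("STOP",d,s); break
E
```

```text
-127.7 [ 2.2740e+01 -3.9500e+00 -1.5200e+00  1.6900e+00  6.9250e+01 -1.2664e+02
  2.0000e-02]
-167.7 [ 2.3940e+01 -1.7200e+00 -1.2800e+00  5.4600e+00  6.9860e+01 -1.6749e+02
  2.0000e-02]
-207.7 [ 2.514e+01  6.000e-01 -5.500e-01  9.300e+00  7.068e+01  1.530e+02
  2.000e-02]
-247.7 [ 2.6340e+01  4.2100e+00 -9.9000e-01  1.1190e+01  7.1220e+01  1.1396e+02
  2.0000e-02]
-287.7 [ 2.754e+01  7.410e+00 -1.620e+00  8.980e+00  7.107e+01  7.327e+01
  2.000e-02]
-327.7 [ 2.874e+01  5.740e+00 -1.380e+00  7.030e+00  7.067e+01  3.252e+01
  2.000e-02]
-367.7 [ 2.994e+01  3.820e+00 -1.250e+00  6.450e+00  7.010e+01 -7.930e+00
  2.000e-02]
-407.7 [ 3.114e+01  1.780e+00 -2.000e+00  4.820e+00  6.959e+01 -4.854e+01
  2.000e-02]
-447.7 [ 3.234e+01 -2.440e+00 -5.100e-01  6.080e+00  6.938e+01 -8.890e+01
  2.000e-02]
-487.7 [ 3.3540e+01 -4.6900e+00 -6.2000e-01  5.0800e+00  6.9360e+01 -1.2765e+02
  2.0000e-02]
-527.7 [ 3.4740e+01 -2.1200e+00 -1.1600e+00  7.1100e+00  6.9880e+01 -1.6738e+02
  2.0000e-02]
-567.7 [ 3.5940e+01 -5.2000e-01 -6.4000e-01  8.7900e+00  7.0750e+01  1.5322e+02
  2.0000e-02]
-607.7 [ 3.7140e+01  5.0200e+00 -9.5000e-01  1.2140e+01  7.1250e+01  1.1426e+02
  2.0000e-02]
-647.7 [ 3.834e+01  7.740e+00 -1.180e+00  1.022e+01  7.101e+01  7.332e+01
  2.000e-02]
-687.7 [ 3.954e+01  6.340e+00 -1.230e+00  7.180e+00  7.064e+01  3.244e+01
  2.000e-02]
-727.7 [ 4.074e+01  3.790e+00 -1.660e+00  5.790e+00  7.013e+01 -8.070e+00
  2.000e-02]
-767.7 [ 4.194e+01  1.170e+00 -9.900e-01  6.540e+00  6.958e+01 -4.870e+01
  2.000e-02]
```

Run:
```python
from h import *
c=cap("wrist"); save(c,"i_wrist"); np.save("i.npy",c,allow_pickle=True)
x0,y0=280,0; save(c,"i_wc",(x0,y0,x0+200,y0+150),4)
print(ctrl.observe()["time"])
```

```text
42.2417
```

View pics/i_wrist.png

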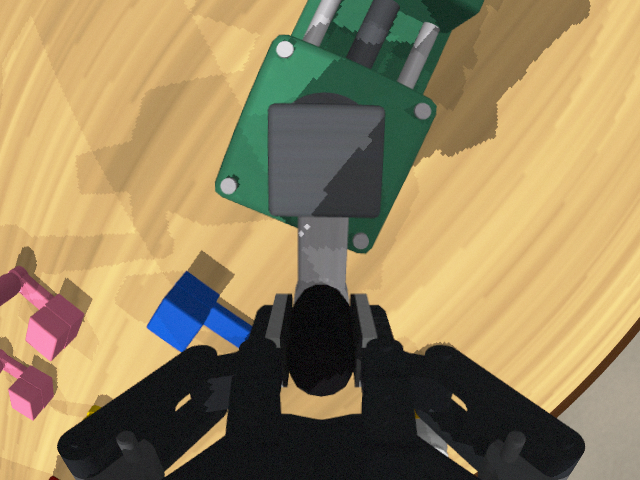

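Run:
```python
from h import *
d=-771.7
while d>-901.7:
    d-=10
    s=step(d)
    print(round(d,1),np.round(s[:6],2))
    if abs(s[1])>25 or abs(s[2])>15 or abs(s[3])>18: print("STOP",d,s); break
c=cap("wrist"); save(c,"j_wrist"); np.save("j.npy",c,allow_pickle=True)
c=cap("top"); save(c,"j_top",(210,215,330,295),6);np.save("jt.npy",c,allow_pickle=True)
```

```text
-781.7 [ 42.54   0.3   -2.45   5.98  69.48 -62.87]
-791.7 [ 4.284e+01 -2.000e-02 -8.400e-01  7.220e+00  6.943e+01 -7.303e+01]
-801.7 [ 43.14  -2.26  -1.22   6.63  69.37 -83.08]
-811.7 [ 43.44  -3.11  -0.95   6.87  69.38 -92.96]
-821.7 [  43.74   -3.96   -2.46    6.9    69.36 -102.7 ]
-831.7 [  44.04   -5.43   -0.71    5.61   69.36 -112.35]
-841.7 [  44.34   -5.37   -1.47    5.38   69.36 -121.96]
-851.7 [  44.64   -5.31   -1.54    5.1    69.42 -131.61]
-861.7 [  44.94   -5.18   -2.42    4.95   69.5  -141.41]
-871.7 [  45.24   -3.36   -1.06    5.71   69.57 -151.34]
-881.7 [  45.54   -3.84   -2.67    5.93   69.74 -161.25]
-891.7 [  45.84   -2.26   -2.15    7.46   69.91 -171.15]
-901.7 [ 46.14  -1.24  -1.95   7.3   70.14 178.96]
```

View pics/j_wrist.png

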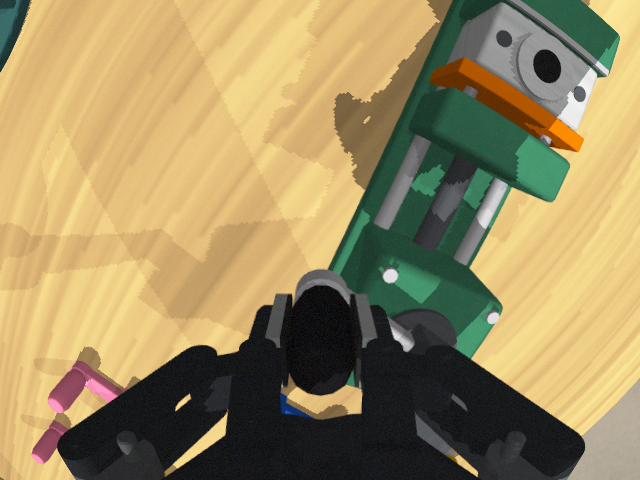

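View pics/j_top.png

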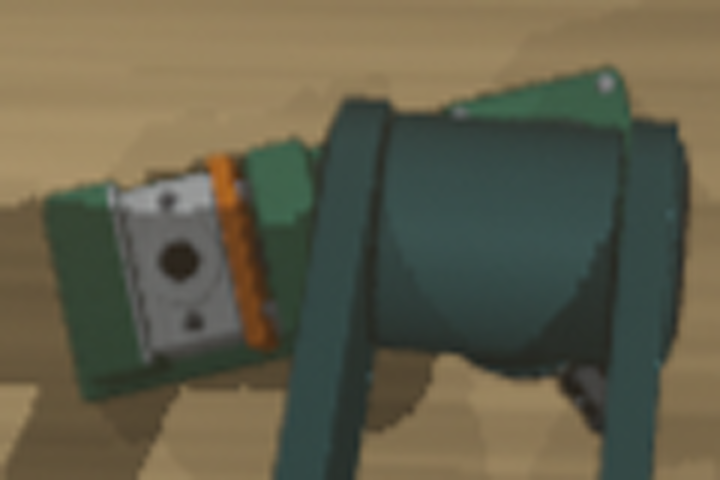

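Run:
```python
from h import *
c=np.load("j.npy",allow_pickle=True).item(); save(c,"j_wc",(400,0,630,210),3.4)
```

```text
(no output)
```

View pics/j_wc.png

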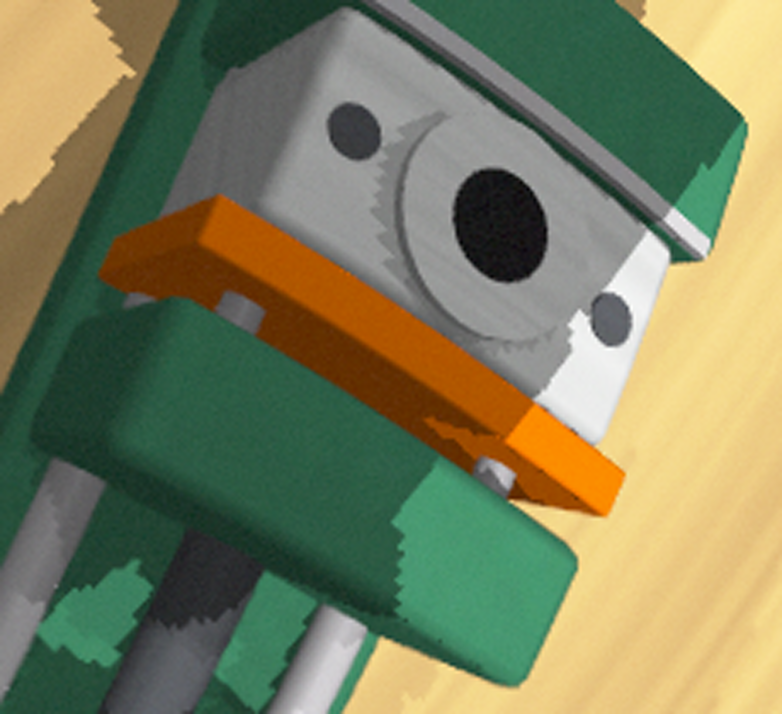

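Run:
```python
from h import *
c=np.load("j.npy",allow_pickle=True).item(); k=3.4
y=np.radians(14.5); ey=np.array([-np.sin(y),np.cos(y),0]); ex=np.array([ey[1],-ey[0],0]); S=np.array([.5319,.0431,0])
def F(u,v,z):
    p=px2w(c,(400+(u+.5)/k-.5,(v+.5)/k-.5),z); return np.round([(p-S)@ex*1000,(p-S)@ey*1000],1)
print("front",F(218,195,.089),F(625,473,.089))
print("back",F(198,240,.089),F(606,515,.089))
print("mjaw",F(200,303,.088),F(560,530,.088))
print("fixed jaw",F(375,8,.09),F(695,255,.09), "part far", F(350,10,.062),F(665,240,.062),"near",F(262,215,.062),F(595,440,.062))
```

```text
front [-48.5 158.9] [ 44.1 159.5]
back [-48.4 150.4] [ 43.8 150.5]
mjaw [-43.6 141.5] [ 36.2 142.9]
fixed jaw [-36.9 204.8] [ 40.6 205.3] part far [-31.8 217.4] [ 52.4 219.3] near [-32.  169.2] [ 53.9 170.4]
```

Plate face at y ≈ 159 and fixed jaw at 205, so the part is clamped with about 3 mm of compression. I wind about 33° more and look again.

Run:
```python
from h import *
for d in (-910,-918.5,-927,-935):
    s=step(d); print(round(d,1),np.round(s[:6],2))
c=cap("wrist"); save(c,"k_wrist",(400,0,640,210),3.3); np.save("k.npy",c,allow_pickle=True)
```

```text
-910 [ 46.52  -1.05  -3.68   8.93  70.36 170.9 ]
-918.5 [ 4.6800e+01 -6.0000e-02 -2.2700e+00  9.7800e+00  7.0570e+01  1.6267e+02]
-927 [ 47.08  -0.4   -2.33   9.6   70.75 154.45]
-935 [ 4.7360e+01 -3.0000e-02 -4.2800e+00  1.1260e+01  7.0940e+01  1.4681e+02]
```

View pics/k_wrist.png

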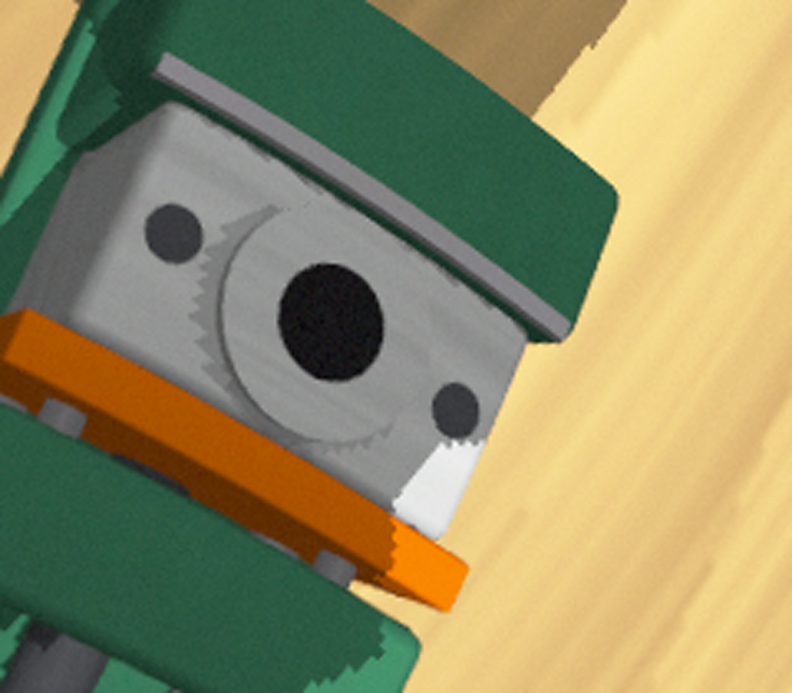

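Run:
```python
from h import *
c=np.load("k.npy",allow_pickle=True).item(); k=3.3
y=np.radians(14.5); ey=np.array([-np.sin(y),np.cos(y),0]); ex=np.array([ey[1],-ey[0],0]); S=np.array([.5319,.0431,0])
def F(u,v,z):
    p=px2w(c,(400+(u+.5)/k-.5,(v+.5)/k-.5),z); return np.round([(p-S)@ex*1000,(p-S)@ey*1000],1)
print("front",F(20,310,.089),F(468,570,.089))
print("back",F(2,368,.089),F(448,610,.089))
print("mjaw",F(5,410,.088),F(400,625,.088))
print("fixed jaw",F(165,55,.09),F(570,325,.09))
```

```text
front [-49.  158.6] [ 44.3 159.1]
back [-47.7 148.9] [ 44.1 150.9]
mjaw [-44.3 143.1] [ 36.9 143.9]
fixed jaw [-45.2 209.3] [ 43.  209.7]
```

Compression comes out at about 4.9 mm, from the plate-to-jaw gap shrinking from 20.3 to 15.4 mm. The turn count gives about 4.8 mm. Releasing.

Run:
```python
from h import *
ctrl.release()
o=ctrl.observe(); print(o["time"],o["width"],o["contact_force"])
p=o["tool_pos"]
ctrl.move_straight([p[0],p[1],0.24],0.12)
c=cap("wrist"); save(c,"l_wrist"); np.save("l.npy",c,allow_pickle=True)
print(ctrl.observe()["time"],ctrl.observe()["contact_force"])
c=cap("scene"); save(c,"l_scene",(240,130,400,250),5)
```

```text
48.025 0.08521973336766228 [-0.31141391 -0.45864654 -0.36160684]
49.075 [ 0.36696719 -0.31362868 -0.58505532]
```

View pics/l_wrist.png

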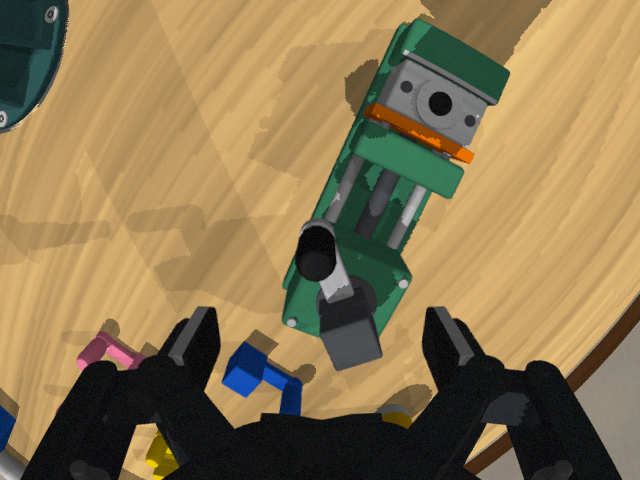

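View pics/l_scene.png

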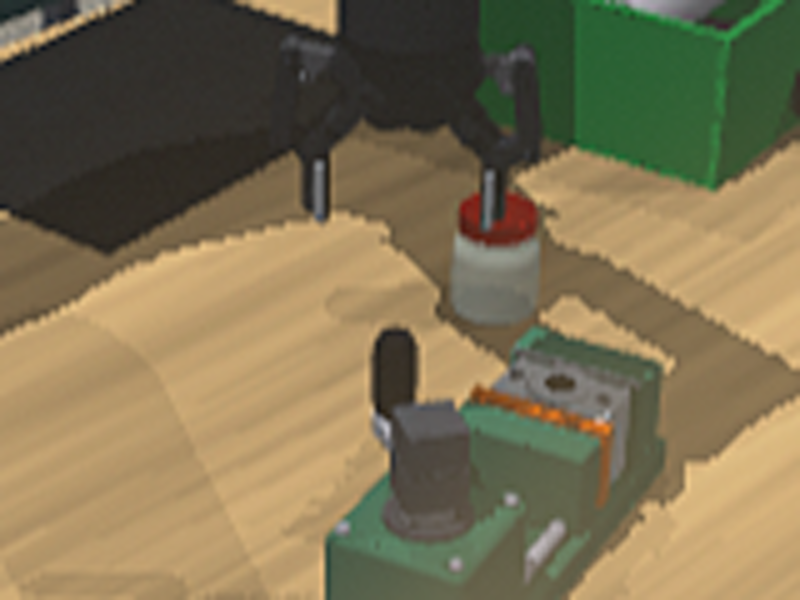

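Run:
```python
from h import *
c=np.load("l.npy",allow_pickle=True).item(); save(c,"l_wc",(340,20,520,200),3.3)
t=np.radians(146.8)
for s in (.115,.120):
  print(s,[np.round(w2px(c,(.5319+.018*(a*np.cos(t)-b*np.sin(t)),.0431+.018*(a*np.sin(t)+b*np.cos(t)),s+.052)),1).tolist() for a,b in((1,1),(1,-1),(-1,-1),(-1,1))])
save(c,"l_hub",(280,220,420,380),3.5)
```

```text
0.115 [[320.0, 332.9], [370.8, 318.1], [383.5, 358.4], [335.7, 371.7]]
0.12 [[320.0, 336.8], [371.7, 321.9], [384.5, 362.5], [335.9, 376.0]]
```

View pics/l_wc.png

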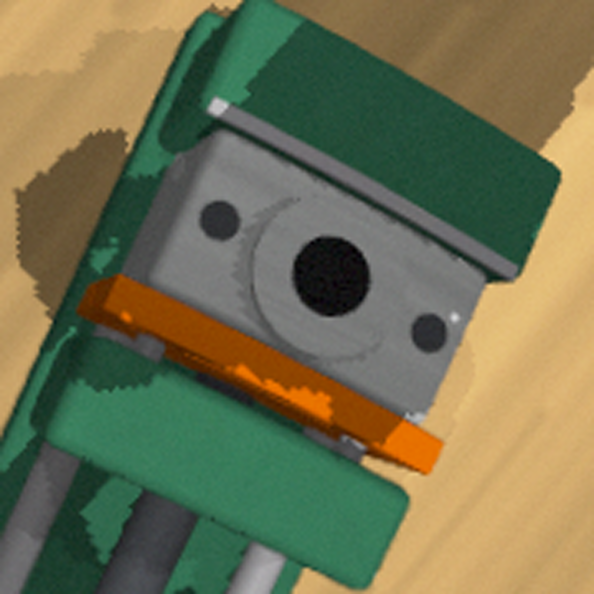

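View pics/l_hub.png

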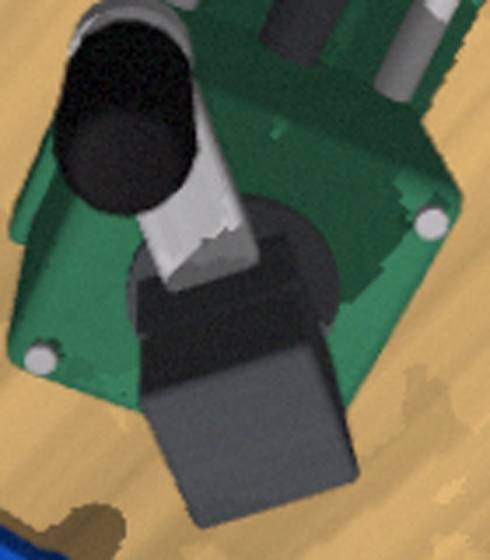

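Run:
```python
from h import *
c=np.load("l.npy",allow_pickle=True).item(); k=3.3
y=np.radians(14.5); ey=np.array([-np.sin(y),np.cos(y),0]); S=np.array([.5319,.0431,0])
F=lambda u,v,z: round(float((px2w(c,(340+(u+.5)/k-.5,20+(v+.5)/k-.5),z)-S)@ey*1000),1)
print("front",F(120,275,.089),F(443,440,.089),"mjaw",F(100,342,.088),F(400,485,.088),"fixed",F(210,105,.09),F(515,278,.09))
ctrl.close_job(); print(ctrl.observe()["time"])
```

```text
front 159.3 160.1 mjaw 142.5 144.6 fixed 207.2 206.9
the job is handed in; nothing more can be done
the job is handed in; nothing more can be done
```

The crank is down on the stub, the vise holds the carrier, and the orange plate is pushed back about 4 to 5 mm. I handed the job in with the gripper released and clear, at about 49 s on the robot's clock. The job gives no verdict, so the checks below are all I have.

- **Seating:** The crank went on by feel and met the collar with its underside at z ≈ 0.115, within 0.5 mm of nominal. In the last picture the hub's corners matched that fully seated height.
- **Winding:** I turned it clockwise about 2.45 turns by the knob. Side forces at the wrist stayed under 10 N and vertical force around 12 N, read when each step ended. The force in the socket cannot be read directly.
- **Plate squeeze:**
  - The turn count gives about 4.8 mm.
  - The plate-to-jaw gap measured before letting go gives about 4.9 mm.
  - The same gap measured after letting go gives about 4.2 mm. The jaw edges are rounded, so this reading is good to only about 1 mm.
- **Carrier:** The pictures show it standing upright between the plate and the fixed jaw. The fixed jaw itself measured 2 to 4 mm too far in the last two views, so those distances are rough.
- **Other objects:** The robot did not touch the can, wrench or jar. I did not measure their positions again at the end.

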